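# Latch the lens chamber's end cover

## Task

Close the lens chamber's draw latch: bring the wire loop over the keeper hook on the end cover, drop it behind the hook, and draw it back by its ball knob until you feel the cover just begin to give (some 6 N more than the loose loop takes), without forcing it or dragging the cover further by hand. Then let go of the knob and press the latch lever down over centre, gently, until it lies fully home with the loop still hooked and the cover drawn in. Leave the lens barrel, the loupe and the air blower beside the chamber where they are.

Things in the scene. Friction and masses are not known exactly. Their poses are not given: they have to be found in the camera images.
- chamber: Lens chamber, fixed to the bench: dark base plate 198x112x8 mm, on it a box 96 mm wide with aluminium top (z = 70 mm) and clear sides. Origin on the bench straight under the lever's pivot; z up; +x from the latch toward the end cover; y parallel to the hinge axes. 'Chamber x, y, z' below are in this frame, mm; the latch lies in its plane y = 0.
- pivot (a point): The lever's pivot axis, at chamber (0, 0, 82), axes as the chamber's. The loop's pin rides on the lever 18 mm from this axis, at chamber x = -18 cos(lever - 0.18), z = 82 + 18 sin(lever - 0.18).
- lever (a joint): Latch lever angle (rad): 0 = closed, flat over the chamber top toward -x; pi/2 upright; 2.4 full open, leaning toward the cover. Starts open and stays where left (light friction). With the loop drawn snug it stands at about 1.2 to 1.8; pushing it down then takes 2 to 8 N, 45 mm from the pivot; more than 20 N strains it. Below about 0.1 rad (over centre) it snaps home.
- lever_handle: The lever's flat steel handle, 18 mm wide, 4 mm thick, from the pivot to 56 mm out. Origin on the pivot axis; when closed the handle points to its own -x, with its upper face (the one to push; it faces the cover when upright) 5 mm along its own +z.
- handle_end (a point): Point in the middle of the handle's upper face, 46 mm from the pivot: a good place to push. When closed it lies at chamber (-46, 0, 87) mm.
- loop: The steel wire loop, 30 mm wide between wire centres, wire 4.8 mm thick. Origin at its pin on the lever; its own +x runs along the two wires, z to the knob's side. It turns on the pin with light friction and starts raised, off the keeper.
- bar_mid (a point): Middle of the loop's cross bar (4.8 mm thick, along y), the part that goes behind the keeper hook: 92 mm from the pin along the loop's x.
- knob (a point): Centre of the black ball knob, 16 mm across, on a thin stem standing up from the loop: the place to pinch (the ball turns easily between the fingers as the loop swings). In the loop's frame it is 20 mm past the cross bar along x and 32 mm above it along z. Moving the loop and lever by it takes about 3 N against their friction.
- cover_slide (a joint): How far the end cover has been drawn toward the chamber (m); 0 = stands off on its seal, as at the start. The seal holds it out with 4 N and adds 2 N for each mm drawn; shut by the latch it stands 7 to 15 mm in, held by 18 to 35 N.
- cover_bracket: Bracket on top of the end cover, moving with it (its frame is the chamber's while cover_slide = 0). Flat top at z = 76, from x = 62 to 107, y within 24. It carries the keeper hook. The loop's cross bar, coming down beyond the hook's lip, lands on it (bar centre z = 78.4; pressing it there with over 20 N would bend it). With the lever fully open the bar reaches x = 100 there.
- keeper_mid (a point): Middle setting of the keeper hook's upright face (looking to +x), chamber (84, 0, 80); the hook is really clamped up to 4 mm either way along x: not measured, feel for it. Hook 18 mm wide in y, top z = 89; its lip reaches 5 mm beyond the face toward +x, from z = 84 to 89. The bar slides toward -x under the lip, onto the face.
- lens_4: A black lens barrel, 53 mm across, 34 mm tall, standing beside the chamber; bystander. Origin under its centre.
- loupe: A black loupe, 36 mm across, 36 mm tall, beside the chamber; bystander. Origin under its centre.
- air_blower: A black rubber air blower with a red nozzle, 47x119x47 mm, lying beside the chamber; bystander. Origin under its centre.
Things that resemble listed ones, but are neither listed nor needed, are in the scene too. There is more than one size of the chamber; the job needs the larger.

How it is judged:
By the outcome, as a careful person would: the job done as asked, in the order asked, and still so for the second after the job is handed in, with the robot touching nothing.
It also fails if it takes over 64 s, if anything falls off the work surface, if the arm or the gripper's body presses on something with over 40 N, if the wrist force passes 120 N, or if a joint passes its speed limit or range.

## Robot

A 7-joint arm with a two-finger parallel gripper is mounted at the origin on a cart in front of the work surface, level with it; the furniture and walls round the work are solid. World frame = base frame: x ahead of the robot, y to its left, z up, the work surface at z = 0. Lengths are in m, angles in rad, forces in N, time in s.
With the tool pointing down it reaches from about 0.4 to 0.85 m from the base axis. Payload 10.4 kg.
Tool frame: the origin (TCP) lies on the centre line of the jaws, within the pads' length; the fingertips stand r.finger_overhang ahead of it and the grasp point (between the pads) lies 5 mm behind it (r.finger_overhang is the distance from the TCP to the fingertips, in m); z points along the fingers, y is the line along which they close (so a half turn about z gives the same grasp; the last joint's range is limited). The gripper opens to 87 mm and grips with 3 to 60 N. Pads are 19 mm wide; open, the fingers measure 117 mm over their backs; the gripper's body (75 mm by 190 mm) begins 51 mm behind the grasp point.
Start: joints at [-1.296, 0.332, -0.065, 1.46, 0.022, 1.35, -0.088], TCP at [0.183, 0.598, 0.197] pointing down, gripper open.
Joint ranges: [-2.6, 2.6], [-0.5, 2.12], [-1.47, 1.34], [0.16, 2.42], [-1.27, 4.41], [0.06, 2.06], [-2.6, 2.6]. Speed limits (rad/s): [2.22, 2.22, 2.79, 2.79, 3.14, 3.14, 3.14].

## Interface

Orientations are given as a unit quaternion [x, y, z, w].
In Python, from bench import read_state, viewer, r gives the robot as it stands.
- The arm moves only by the tool carry_out, never from a script. Its argument "moves" is a list of rows, each a list of 6 numbers: the shift along the tool's x, y, z in units of 40 mm (1.0 is 40 mm), then the turn, a rotation vector about the tool's x, y, z in units of 8 degrees (1.0 is 8 degrees). A call has 1 to 20 rows; each row shifts and turns the commanded pose from where the row before left it, along the tool's axes as they then stand; what a row does not reach is not made up. A row lasts 1/8 s, in which the tool goes at most 62.5 mm and 10.7 degrees, less where a joint would pass 70% of its speed; a pose out of reach is approached as far as the arm can. A call is refused whole if a number of a shift passes 1 or a number of a turn 1, either way. A call with a gripper value outside its range is refused whole. "fingers" is the finger opening in mm, from 0 to 87, set as the call begins (left out, the last holds). The fingers move at their own pace and stop on an object; "force" is the grip in N (left out, the last holds). Time passes only in rows, so rows that do not move let the fingers close. It gives the time, the measured TCP pose, the force, the opening and the grip force at its end, in the units of the state.
- read_state(): the state, without advancing time (a new reading comes with each control period).
- viewer.camera(name): name is "side" or "top" or "wrist"; returns a dict with "pixels" (420x560x3 uint8, red, green, blue), "range_z" (420x560 float32, m along the optical axis (not along the pixel's ray), 0 where there is no reading), "fx", "fy", "cx", "cy" (pixels), "k1" (the pictures are not rectified: a ray, as slopes to the right and down, at radius r is drawn at 1 + k1 r^2 times it, then the intrinsics apply), "xyz" and "orientation" of the camera in the world. Camera axes: x right, y down, z forward; pixel columns grow to the right and rows downward; lengths in m; the calibration is good to about 2 mm. A picture is of the moment at which its call begins.
- r.close_job(): hands the job in; it is judged then, once.
The state is a dict: "time": time; "joint_positions": joint angles; "joint_vel": joint speeds; "joint_torque": joint torques, N m; "ee_pos": TCP position; "eef_rot": TCP orientation; "ft_force": force on the tool from outside, world axes, zero at the start; "torque": the same for the moment, N m; "width": finger opening in m; "grip_force": force on a finger pad.
Only numpy, scipy, OpenCV 4.12 (cv2) and the standard library are available. Lean on these libraries where they do the work, as an engineer would, in place of code of your own. Each camera call takes 0.05 s, during which the arm holds its last target. There are 200 camera calls.

## Working session

There is one attempt and no reset: what is moved stays moved. The work goes in short steps, Python scripts to look and compute and a tool call to move; the robot and the scene stay as the last step left them, time stands still between calls to the robot, and variables do not carry over. Pictures are saved under pics/ and viewed, at most 10 in all, crops included, and the job is handed in when it is done.

Besides the shell and the picture viewer there is one more tool, called after ">>>" by a JSON object that holds its "api" and its "payload". carry_out: Moves the arm, as the interface text tells. Its arguments: {"type":"object","properties":{"moves":{"type":"array","items":{"type":"array","items":{"type":"number"}}},"fingers":{"type":"number"},"force":{"type":"number"}},"required":["moves"]}

```bash
mkdir -p pics; ls; cat > h.py <<'E'
import numpy as np, cv2
from bench import read_state, viewer, r
from scipy.spatial.transform import Rotation as R
def shot(n,f=None):
    c=viewer.camera(n)
    if f: cv2.imwrite(f'pics/{f}.png',c['pixels'][:,:,::-1])
    return c
def pts(c):
    z=c['range_z'];v,u=np.mgrid[:z.shape[0],:z.shape[1]]
    a=(u-c['cx'])/c['fx'];b=(v-c['cy'])/c['fy']
    x,y=a.copy(),b.copy()
    for _ in range(8):
        s=1+c['k1']*(x*x+y*y);x,y=a/s,b/s
    p=np.dstack([x*z,y*z,z])
    return p@R.from_quat(c['orientation']).as_matrix().T+np.array(c['xyz'])
def proj(c,P):
    q=(np.atleast_2d(P)-np.array(c['xyz']))@R.from_quat(c['orientation']).as_matrix()
    x,y=q[:,0]/q[:,2],q[:,1]/q[:,2];s=1+c['k1']*(x*x+y*y)
    return np.c_[c['fx']*x*s+c['cx'],c['fy']*y*s+c['cy']]
E
python3 - <<'E'
from h import *
s=read_state();print(s);print(r.finger_overhang)
for n in('top','side'):
    c=shot(n,n+'0');np.savez(n+'0.npz',**c);print(n,c['xyz'],c['orientation'],c['fx'],c['k1'])
E
```

```text
pics
{'time': 0.0, 'joint_positions': array([-1.29559016,  0.3328855 , -0.06469964,  1.46095676,  0.02161823,
        1.34992068, -0.08848636]), 'joint_vel': array([ 3.44034530e-05, -1.01472982e-03, -1.65407199e-04, -1.17265873e-03,
       -1.69095884e-03,  5.93079555e-04,  1.39116408e-03]), 'joint_torque': array([-1.88351078e-03, -6.23256898e+01,  2.33407924e-02, -3.89925456e+01,
       -6.15185313e-02,  3.93497804e-02,  1.61587623e-04]), 'ee_pos': array([0.18327569, 0.59706326, 0.1960381 ]), 'eef_rot': array([ 1.48334309e-01,  9.88937000e-01, -7.34113376e-04, -6.58643079e-05]), 'ft_force': array([ 0.2983139 , -0.88433081, -0.36812774]), 'torque': array([ 0.00459559,  0.00783406, -0.01700749]), 'grip_force': 0.0, 'width': 0.08738361852478484}
0.014
top [0.46688098 0.11489434 1.06295134] [ 0.71179038 -0.70152656  0.01896207 -0.02924692] 524.0507437727133 -0.18033309720934326
side [ 0.48316334 -0.59440267  0.52448378] [ 0.8701005  -0.04612663  0.02138894 -0.4902448 ] 408.4480209654762 -0.002130965884098226
```

View pics/top0.png

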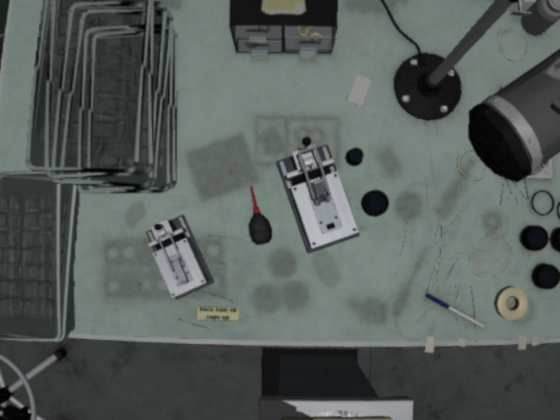

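View pics/side0.png

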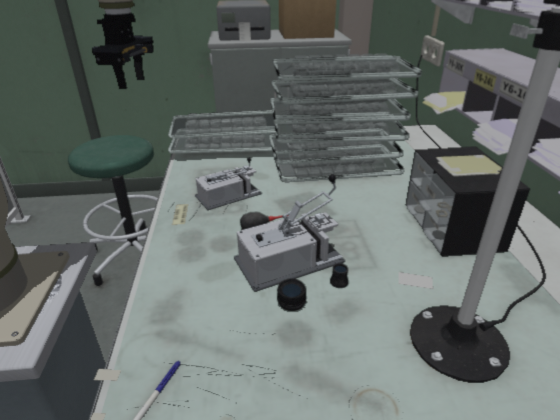

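The top view shows the large chamber centred near (318,197), with its latch and knob toward (306,141). The loupe is at (355,157), the lens at (375,202), the blower at (258,220), and the small decoy chamber at (180,257). In the side view the raised loop ends in the knob at (332,179).

```bash
python3 - <<'E'
from h import *
c=dict(np.load('top0.npz'));P=pts(c)
roi=np.zeros(P.shape[:2],bool);roi[130:260,270:345]=1  # excludes loupe, blower
for nm,lo,hi in(('base',.004,.3),('top',.064,.074),('plate',.004,.014)):
    m=roi&(P[...,2]>lo)&(P[...,2]<hi);q=P[m][:,:2].astype(np.float32)
    (cx,cy),(w,h),a=cv2.minAreaRect(q*1000);print(nm,m.sum(),cx,cy,w,h,a)
m=roi&(P[...,2]>.03);print(np.percentile(P[m][:,2],[10,50,90,99,100]))
print('table',np.median(P[150:180,200:240][...,2]))
g=c['pixels'].astype(int)
ys,xs=np.mgrid[:420,:560]
k=(g.max(2)<60)&(ys>130)&(ys<150)&(xs>295)&(xs<318)
print('knob px',xs[k].mean(),ys[k].mean(),k.sum(),np.median(P[k],0))
# side
c=dict(np.load('side0.npz'));P=pts(c);g=c['pixels'].astype(int)
k=(g.max(2)<60)&(ys>170)&(ys<188)&(xs>322)&(xs<342)
print('knob side',xs[k].mean(),ys[k].mean(),k.sum(),np.median(P[k],0))
for n,f in(('top',(260,120,110,140)),('side',(220,160,140,130))):
    im=cv2.imread(f'pics/{n}0.png');x,y,w,h=f;cv2.imwrite(f'pics/{n}0c.png',cv2.resize(im[y:y+h,x:x+w],None,fx=4,fy=4,interpolation=cv2.INTER_CUBIC))
a=cv2.imread('pics/top0c.png');b=cv2.imread('pics/side0c.png');b=cv2.resize(b,(440,409));
o=np.zeros((560,800,3),np.uint8);a=cv2.resize(a,(360,458));o[:458,:360]=a;o[:409,360:]=b;cv2.imwrite('pics/both0.png',o)
E
```

```text
base 5747 570.0855102539062 66.87818145751953 263.93994140625 151.8325653076172 0.8779242038726807
top 2584 563.4573364257812 47.62105941772461 185.39772033691406 96.14219665527344 19.691482543945312
plate 1510 570.0855102539062 66.87818145751953 263.93994140625 151.8325653076172 0.8779242038726807
[0.0667446  0.07127998 0.11230149 1.06295134 1.06295134]
table 0.0019090259588359082
knob px 306.1044776119403 141.1492537313433 67 [0.64521083 0.07752847 0.17223745]
knob side 332.15686274509807 177.8235294117647 51 [0.64559419 0.07051436 0.16968066]
```

View pics/both0.png

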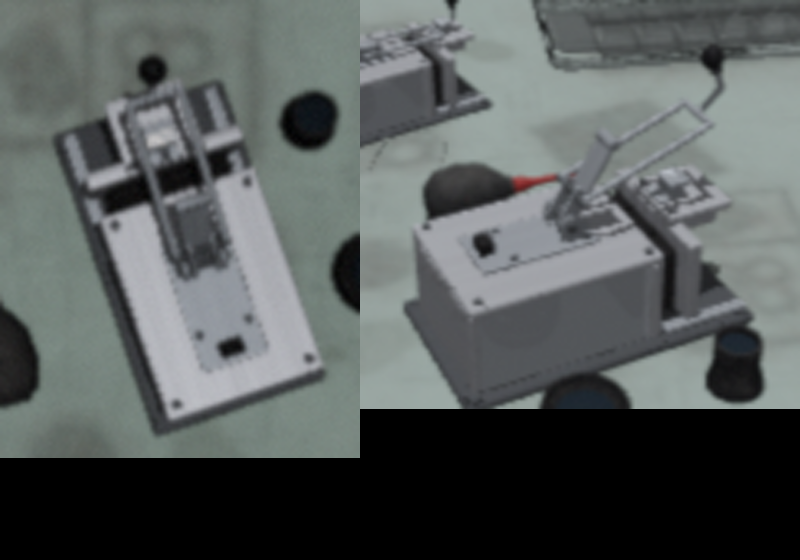

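The crops confirm the layout: the lever leans open toward the cover, the loop is raised above the bracket, and the knob is beyond it. The chamber +x axis runs at about 19.7° yaw. Next I check the origin against the bracket's edges.

```bash
python3 - <<'E'
from h import *
c=dict(np.load('top0.npz'));P=pts(c)
a=np.deg2rad(19.7);ex=np.array([np.cos(a),np.sin(a)]);ey=np.array([-ex[1],ex[0]])
m=(P[...,2]>.062)&(P[...,2]<.075);m[:130]=0;m[260:]=0;m[:,:270]=0;m[:,345:]=0
xy=P[...,:2]-np.array([.5466,.0399]);X=xy@ex*1e3;Y=xy@ey*1e3;Z=P[...,2]*1e3
roi=np.zeros(m.shape,bool);roi[125:265,265:350]=1
print('top Y range',np.percentile(Y[m&(X<20)],[1,99]),'X min',np.percentile(X[m],1))
print('box top z',np.median(Z[m&(X<0)]))
b=roi&(Z>68)&(Z<82)&(abs(Y)<30)&(X>50)
print('bracket X',np.percentile(X[b],[1,2,50,98,99]),'Y',np.percentile(Y[b],[2,98]),np.median(Z[b]))
for s in (-20,-9,9,20):
    k=b&(abs(Y-s)<4);print(s,np.percentile(X[k],[2,98]) if k.any() else 0)
p=roi&(Z>3)&(Z<16);print('plate X',np.percentile(X[p],[1,99]),'Y',np.percentile(Y[p],[1,99]))
v=roi&(Z>84)&(Z<200);print('latch', [ (int(x),round(np.median(Y[v&(abs(X-x)<4)]),1),round(np.percentile(Z[v&(abs(X-x)<4)],90))) for x in range(-20,125,8) if (v&(abs(X-x)<4)).any()])
c=dict(np.load('side0.npz'));P=pts(c);xy=P[...,:2]-np.array([.5466,.0399]);X=xy@ex*1e3;Y=xy@ey*1e3;Z=P[...,2]*1e3
b=(Z>74)&(Z<79)&(abs(Y)<22)&(X>60)&(X<125);print('side bracket',np.percentile(X[b],[2,98]),np.percentile(Y[b],[2,98]),np.median(Z[b]))
b=(Z>86)&(Z<92)&(abs(Y)<8)&(X>60)&(X<125);print('side hook top',b.sum(),np.percentile(X[b],[2,98]) if b.any() else 0)
E
```

```text
top Y range [-42.13690715  48.98515022] X min -72.67375111471341
box top z 70.63133994966486
bracket X [ 50.36451297  65.69606551  87.03568746 111.99306681 112.41450374] Y [-26.17426188  27.03368901] 76.07100264802746
-20 [ 57.60985487 112.17555265]
-9 [ 68.34617041 111.74038831]
9 [ 68.07134898 112.35598149]
20 [ 68.05507058 111.81254087]
plate X [-114.96321194  175.12093578] Y [-94.00880466 130.47994218]
latch [(-4, np.float64(-4.3), 86), (4, np.float64(3.1), 91), (12, np.float64(1.7), 104), (20, np.float64(1.3), 108), (28, np.float64(2.1), 121), (36, np.float64(2.3), 132), (44, np.float64(-0.1), 129), (52, np.float64(1.6), 118), (60, np.float64(-11.5), 121), (68, np.float64(-11.2), 125), (76, np.float64(2.9), 125), (84, np.float64(1.2), 128), (92, np.float64(1.9), 132), (100, np.float64(1.8), 172), (108, np.float64(2.5), 176), (116, np.float64(0.9), 172)]
side bracket [ 67.07556014 111.14076309] [-21.27540561  20.59621184] 76.64477199984321
side hook top 36 [76.57269483 90.08158452]
```

```bash
cat >> h.py <<'E'
A=np.deg2rad(19.7);EX=np.array([np.cos(A),np.sin(A),0]);EY=np.array([-EX[1],EX[0],0]);EZ=np.array([0,0,1.])
O=np.array([.5503,.0428,0])
def ch(p): d=np.asarray(p)-O; return np.array([d@EX,d@EY,d[2]])*1e3
def wd(c): c=np.asarray(c)/1e3; return O+c[0]*EX+c[1]*EY+c[2]*EZ
E
python3 - <<'E'
from h import *
s=read_state();p=s['ee_pos'];Q=R.from_quat(s['eef_rot'])
G=R.from_matrix(np.c_[-EX,EY,-EZ]);tot=(Q.inv()*G).as_rotvec();print('turn',tot/np.deg2rad(8))
rows=[]
for w,n,t in(([.35,.30,.30],9,5),([.45,.10,.30],5,0),(wd([104,0,250]),5,0)):
    d=(np.array(w)-p)/n;p=np.array(w)
    for i in range(n):
        tr=tot/5 if i<t else 0*tot
        v=Q.inv().apply(d)/.04;Q=Q*R.from_rotvec(tr)
        rows.append([*np.round(v,3),*np.round(tr/np.deg2rad(8),2)])
for x in rows:print([float(y) for y in x])
E
```

```text
turn [-8.84069982e-03 -2.37518250e-03 -4.59503447e+00]
[-0.685, -0.654, -0.288, -0.0, -0.0, -0.92]
[-0.596, -0.736, -0.288, -0.0, -0.0, -0.92]
[-0.497, -0.806, -0.288, -0.0, -0.0, -0.92]
[-0.389, -0.863, -0.288, -0.0, -0.0, -0.92]
[-0.276, -0.905, -0.288, -0.0, -0.0, -0.92]
[-0.158, -0.933, -0.288, -0.0, -0.0, -0.0]
[-0.158, -0.933, -0.288, -0.0, -0.0, -0.0]
[-0.158, -0.933, -0.288, -0.0, -0.0, -0.0]
[-0.158, -0.933, -0.288, -0.0, -0.0, -0.0]
[-0.134, -1.11, -0.0, -0.0, -0.0, -0.0]
[-0.134, -1.11, -0.0, -0.0, -0.0, -0.0]
[-0.134, -1.11, -0.0, -0.0, -0.0, -0.0]
[-0.134, -1.11, -0.0, -0.0, -0.0, -0.0]
[-0.134, -1.11, -0.0, -0.0, -0.0, -0.0]
[-0.896, -0.438, 0.25, -0.0, -0.0, -0.0]
[-0.896, -0.438, 0.25, -0.0, -0.0, -0.0]
[-0.896, -0.438, 0.25, -0.0, -0.0, -0.0]
[-0.896, -0.438, 0.25, -0.0, -0.0, -0.0]
[-0.896, -0.438, 0.25, -0.0, -0.0, -0.0]
```

>>> {"api": "carry_out", "payload": {"moves": [[-0.68,-0.65,-0.29,0,0,-0.92],[-0.6,-0.74,-0.29,0,0,-0.92],[-0.5,-0.8,-0.29,0,0,-0.92],[-0.39,-0.86,-0.29,0,0,-0.92],[-0.28,-0.9,-0.29,0,0,-0.92],[-0.16,-0.93,-0.29,0,0,0],[-0.16,-0.93,-0.29,0,0,0],[-0.16,-0.93,-0.29,0,0,0],[-0.16,-0.93,-0.29,0,0,0],[-0.11,-0.93,0,0,0,0],[-0.11,-0.93,0,0,0,0],[-0.11,-0.93,0,0,0,0],[-0.11,-0.93,0,0,0,0],[-0.11,-0.93,0,0,0,0],[-0.11,-0.93,0,0,0,0],[0,0,0,0,0,0]], "fingers": 50}}

```text
time: 2.1
ee_pos: [0.4516, 0.0977, 0.3011]
eef_rot: [-0.169, 0.986, -0.0, -0.0]
ft_force: [-0.3, 0.6, -0.0]
width: 0.0501
grip_force: 0.0
```

```bash
cat > loc.py <<'E'
from h import *
s=read_state();p=s['ee_pos'];print('t',s['time'],'tcp ch',ch(p).round(1),'F ch',(s['ft_force']@np.c_[EX,EY,EZ]).round(2),'w',s['width'],'grip',s['grip_force'])
G=R.from_matrix(np.c_[-EX,EY,-EZ]);print('rot err deg',np.rad2deg((R.from_quat(s['eef_rot']).inv()*G).as_rotvec()).round(2))
E
python3 loc.py
```

```text
t 2.1 tcp ch [-74.4  84.9 301.1] F ch [-0.13  0.65 -0.  ] w 0.05007311977331173 grip 0.0
rot err deg [-0.02 -0.01 -0.24]
```

>>> {"api": "carry_out", "payload": {"moves": [[-0.89,-0.425,0.25,0,0,0],[-0.89,-0.425,0.25,0,0,0],[-0.89,-0.425,0.25,0,0,0],[-0.89,-0.425,0.25,0,0,0],[-0.89,-0.425,0.25,0,0,0],[0,0,0,0,0,0],[0,0,0,0,0,0]]}}

```text
time: 2.98
ee_pos: [0.6466, 0.0813, 0.2509]
eef_rot: [-0.172, 0.985, 0.0, -0.0]
ft_force: [-1.0, -0.5, 0.8]
width: 0.0498
grip_force: 0.0
```

```bash
python3 loc.py; python3 - <<'E'
from h import *
c=shot('wrist','w1');np.savez('w1.npz',**c)
print(ch(c['xyz']),R.from_quat(c['orientation']).as_matrix().round(2).tolist())
print('exp knob',proj(c,wd([104,0,166])),'pivot',proj(c,wd([0,0,82])),'keeper',proj(c,wd([84,0,89])))
c=shot('side','s1')
E
```

```text
t 2.975 tcp ch [103.6   3.8 250.9] F ch [-1.15 -0.17  0.78] w 0.04979838578700688 grip 0.0
rot err deg [ 0.03 -0.04  0.07]
[ 25.86353092   3.56670731 439.2183635 ] [[-0.34, 0.9, 0.26], [0.94, 0.32, 0.1], [0.0, 0.28, -0.96]]
exp knob [[274.80728312 204.25250575]] pivot [[275.43382572  94.39769778]] keeper [[275.54963133 169.65834406]]
```

View pics/w1.png

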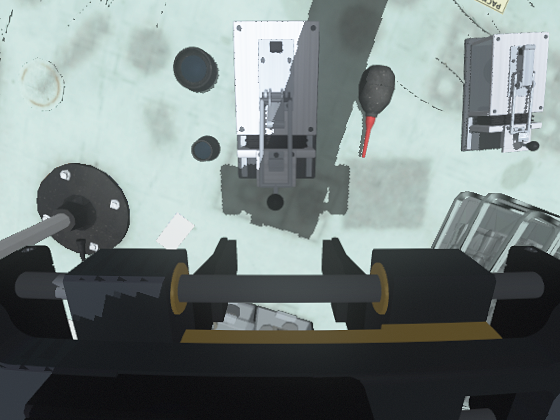

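The wrist view shows the knob at (275,202) against a predicted (275,204), and the pivot at (275,95) as predicted, so the frame holds. I'll refine the knob from the depth.

```bash
python3 - <<'E'
from h import *
c=dict(np.load('w1.npz'));P=pts(c);g=c['pixels'];ys,xs=np.mgrid[:420,:560]
roi=(abs(xs-275)<12)&(abs(ys-202)<12)
k=roi&(P[...,2]>.14)&(P[...,2]<.2)
print(k.sum(),'px',xs[k].mean(),ys[k].mean(),'med ch',ch(np.median(P[k],0)),'ztop',P[k][:,2].max())
# bar: bright wire row above bracket
Cm=(P-O);X=Cm@EX*1e3;Y=Cm@EY*1e3;Z=P[...,2]*1e3
b=(abs(Y)<10)&(X>75)&(X<105)&(Z>115)&(Z<140)&(abs(xs-275)<20)
print('bar',b.sum(),np.median(X[b]),np.median(Y[b]),np.median(Z[b]))
for lo,hi,n in((84,92,'hook'),(74,79,'bracket')):
    b=(abs(Y)<8 if n=='hook' else abs(Y)<22)&(X>55)&(X<118)&(Z>lo)&(Z<hi);print(n,b.sum(),np.percentile(X[b],[2,50,98]),np.percentile(Y[b],[2,98]),np.median(Z[b]))
E
```

```text
231 px 275.25108225108227 202.0 med ch [ 99.92478858   0.54444735 172.56879989] ztop 0.17610405485271602
bar 119 93.60145290166966 -0.13294829167278296 132.53226942060954
hook 181 [71.77957022 78.42198862 85.57338963] [-7.63459578  7.52226571] 89.39193835462916
bracket 651 [ 62.62665522  86.37547212 101.57399853] [-21.41936555  21.21288503] 76.44966856853397
```

>>> {"api": "carry_out", "payload": {"moves": [[0.04,-0.085,0.56,0,0,0],[0,0,0.56,0,0,0],[0,0,0.56,0,0,0],[0,0,0.56,0,0,0],[0,0,0,0,0,0],[0,0,0,0,0,0]]}}

```text
time: 3.82
ee_pos: [0.6471, 0.0771, 0.1633]
eef_rot: [-0.172, 0.985, 0.0, 0.001]
ft_force: [0.3, -0.1, 1.5]
width: 0.0502
grip_force: 0.0
```

```bash
python3 loc.py; python3 - <<'E'
from h import *
c=shot('side');P=pts(c);im=c['pixels'][:,:,::-1]
u,v=proj(c,wd([102,0,166]))[0];u,v=int(u),int(v);print(u,v)
cv2.imwrite('pics/s2.png',cv2.resize(im[max(0,v-60):v+90,u-90:u+90],None,fx=4,fy=4))
E
```

```text
t 3.825 tcp ch [102.7  -0.3 163.3] F ch [ 0.3  -0.19  1.49] w 0.05015909407322744 grip 0.0
rot err deg [0.01 0.11 0.06]
331 177
```

View pics/s2.png

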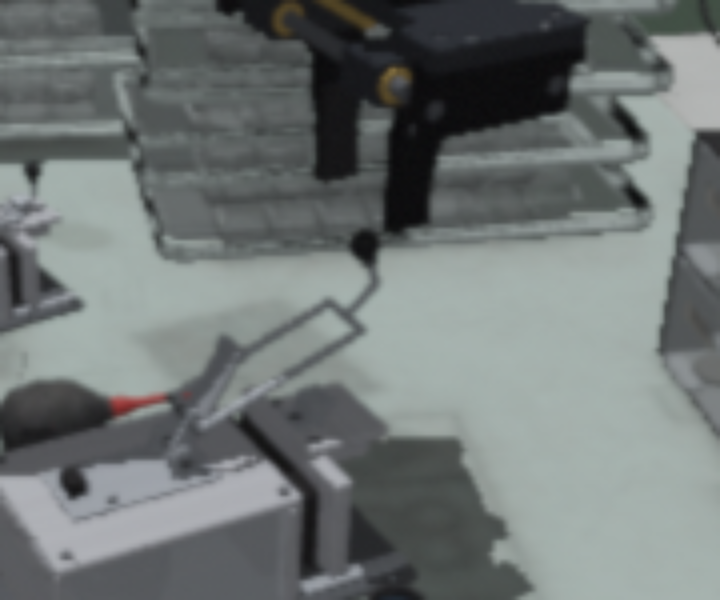

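The side view shows the knob at about (331,178). The near fingertip sits at crop (407,230), up and to the right of the knob, so the fingers look higher than expected. I'll check that with depth.

```bash
python3 - <<'E'
from h import *
s=read_state();print(s['time'],ch(s['ee_pos']))
c=shot('side');P=pts(c);C=(P-O);X=C@EX*1e3;Y=C@EY*1e3;Z=P[...,2]*1e3
print('tip exp',proj(c,wd([102,-32,149])),proj(c,wd([102,32,149])))
m=(abs(X-102)<40)&(abs(Y)<70)&(Z>140)&(Z<280);ys,xs=np.where(m)
print(m.sum())
for ylo,yhi in((-60,-15),(-12,12),(15,60)):
    k=m&(Y>ylo)&(Y<yhi);i=np.argsort(Z[k])[:40]
    print(ylo,k.sum(),np.median(X[k][i]),np.median(Y[k][i]),Z[k][i][:10].round(0))
f=m&(Z>180)&(Z<230)
for sg in(-1,1):
    k=f&(Y*sg>0);print(np.percentile(X[k],[5,50,95]),np.percentile(Y[k],[5,50,95]),k.sum())
c=shot('wrist','w2')
E
```

```text
3.875 [102.85880486  -0.44781592 163.37013752]
tip exp [[340.25136362 193.09718154]] [[322.55938617 178.64374533]]
1179
-60 445 101.64220931029226 -34.944459350496544 [189. 190. 190. 190. 191. 191. 191. 192. 192. 192.]
-12 129 104.24729129811575 -3.5800901884943768 [140. 141. 142. 142. 142. 144. 144. 145. 145. 146.]
15 556 97.83135332800113 23.77129691928336 [190. 190. 190. 190. 190. 191. 191. 191. 191. 192.]
[ 91.71500658 100.46157532 112.60186138] [-39.47257352 -35.91547205 -29.11374092] 246
[ 91.65767662  99.40426721 111.10147415] [21.82248023 24.08842229 30.81504377] 233
```

```bash
python3 - <<'E'
from h import *
c=dict(np.load('w1.npz'))
for z in (237,250,265,278): print(z,proj(c,wd([103.6,3.8-25,z]))[0].round(),proj(c,wd([103.6,3.8+25,z]))[0].round())
P=pts(c);print([ (v,u,ch(P[v,u]).round()) for v,u in((243,228),(250,222),(265,215),(243,334),(265,345))])
s=read_state();print(s['time'],s['ee_pos'])
c=shot('wrist');print(ch(c['xyz']))
P=pts(c);print([ (v,u,ch(P[v,u]).round()) for v,u in((243,228),(250,222),(265,215),(243,334),(265,345))])
k=(slice(205,260),slice(260,295));D=(P-O);Z=P[...,2][k];print('knob region z',np.sort(Z[(Z>.14)&(Z<.2)])[-20:].round(3))
E
```

```text
237 [244. 231.] [314. 231.]
250 [242. 238.] [316. 238.]
265 [239. 247.] [319. 247.]
278 [236. 256.] [322. 256.]
[(243, 228, array([ 94., -25., 281.])), (250, 222, array([ 91., -26., 296.])), (265, 215, array([ 92., -26., 312.])), (243, 334, array([ 92.,  34., 285.])), (265, 345, array([ 92.,  35., 312.]))]
3.975 [0.6472699  0.07693297 0.1629704 ]
[ 24.51794617  -0.61355072 351.01649947]
[(243, 228, array([ 93., -29., 194.])), (250, 222, array([ 91., -30., 207.])), (265, 215, array([ 90., -30., 225.])), (243, 334, array([ 92.,  30., 196.])), (265, 345, array([ 91.,  30., 223.]))]
knob region z [0.175 0.175 0.175 0.175 0.175 0.175 0.175 0.176 0.176 0.176 0.176 0.176
 0.176 0.176 0.176 0.176 0.176 0.176 0.176 0.176]
```

View pics/w2.png

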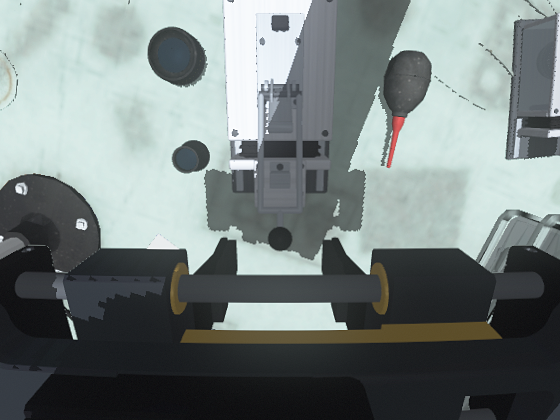

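Both cameras put the fingertips at z≈190, about 40 mm higher than the nominal tool frame says (149). The knob in this view is at (280,238), just below the tips. Going down about 32 mm is safe under either reading, so I'll do that and look again.

>>> {"api": "carry_out", "payload": {"moves": [[0,0,0.2,0,0,0],[0,0,0.2,0,0,0],[0,0,0.2,0,0,0],[0,0,0.2,0,0,0],[0,0,0,0,0,0],[0,0,0,0,0,0]]}}

```text
time: 4.78
ee_pos: [0.6469, 0.0768, 0.1298]
eef_rot: [-0.171, 0.985, 0.0, 0.0]
ft_force: [0.2, -0.1, 0.7]
width: 0.05
grip_force: 0.0
```

```bash
python3 loc.py; cat > tip.py <<'E'
from h import *
s=read_state();t=ch(s['ee_pos'])
c=shot('side');P=pts(c);C=(P-O);X=C@EX*1e3;Y=C@EY*1e3;Z=P[...,2]*1e3
m=(abs(X-t[0])<25)&(Z>t[2]-25)
for lo,hi in((-60,-15),(-10,10),(15,60)):
    k=m&(Y>lo)&(Y<hi)&(Z<t[2]+100);z=np.sort(Z[k]);print(lo,k.sum(),z[:5].round(),z[20:25].round())
    if lo!=-10:
        h,e=np.histogram(Z[k],np.arange(t[2]-20,t[2]+100,10));print([(int(b),int(n)) for b,n in zip(e,h)])
E
python3 tip.py; python3 - <<'E'
from h import *
c=shot('side');im=c['pixels'][:,:,::-1]
u,v=proj(c,wd([102,0,166]))[0];u,v=int(u),int(v)
cv2.imwrite('pics/s3.png',cv2.resize(im[max(0,v-60):v+90,u-90:u+90],None,fx=4,fy=4))
E
```

```text
t 4.775 tcp ch [102.4  -0.6 129.8] F ch [ 0.14 -0.15  0.69] w 0.049991858469503526 grip 0.0
rot err deg [-0.    0.02  0.04]
-60 306 [123. 126. 126. 126. 126.] [131. 132. 132. 132. 133.]
[(109, 0), (119, 14), (129, 12), (139, 0), (149, 23), (159, 57), (169, 56), (179, 53), (189, 51), (199, 25), (209, 15)]
-10 116 [127. 129. 131. 131. 131.] [134. 134. 135. 135. 135.]
15 334 [132. 155. 156. 156. 156.] [160. 161. 161. 161. 161.]
[(109, 0), (119, 0), (129, 1), (139, 0), (149, 18), (159, 51), (169, 54), (179, 57), (189, 49), (199, 43), (209, 25)]
```

View pics/s3.png

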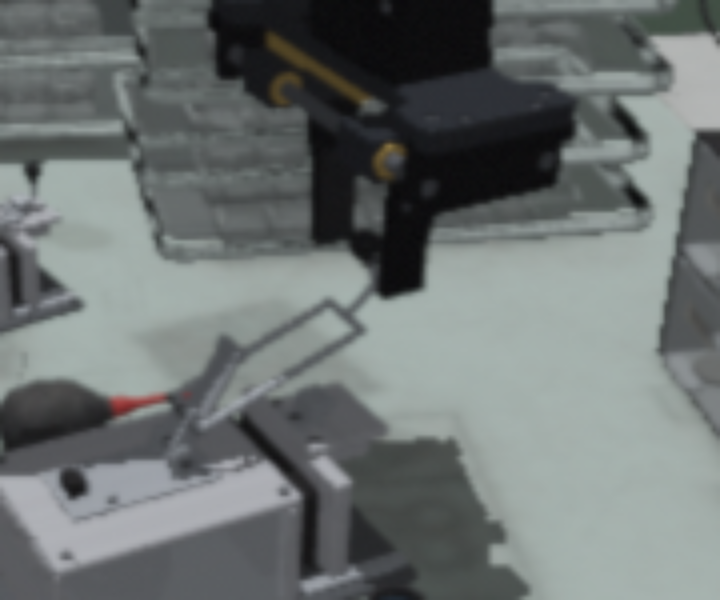

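The knob is now between the fingertips in the side view, with the near tip at crop (400,295) and the knob at (365,245). The fingertips really sit about 25 mm behind the reported TCP point. I'll go down 8 mm more and pinch.

>>> {"api": "carry_out", "payload": {"moves": [[0,0,0.1,0,0,0],[0,0,0.1,0,0,0],[0,0,0,0,0,0]]}}

```text
time: 5.25
ee_pos: [0.6465, 0.0768, 0.1211]
eef_rot: [-0.171, 0.985, 0.0, -0.0]
ft_force: [0.2, -0.3, -0.1]
width: 0.0499
grip_force: 0.0
```

>>> {"api": "carry_out", "payload": {"moves": [[0,0,0,0,0,0],[0,0,0,0,0,0],[0,0,0,0,0,0],[0,0,0,0,0,0],[0,0,0,0,0,0],[0,0,0,0,0,0]], "fingers": 8, "force": 25}}

```text
time: 6.0
ee_pos: [0.6468, 0.0769, 0.1216]
eef_rot: [-0.171, 0.985, 0.0, 0.0]
ft_force: [0.3, 0.4, -0.2]
width: 0.0137
grip_force: 25.0
```

```bash
python3 loc.py
```

```text
t 6.0 tcp ch [102.3  -0.4 121.6] F ch [ 0.4   0.31 -0.18] w 0.013727083989872846 grip 24.96750432997942
rot err deg [0.01 0.01 0.05]
```

>>> {"api": "carry_out", "payload": {"moves": [[-0.09,0,0.14,0,0,0],[-0.09,0,0.15,0,0,0],[0,0,0,0,0,0]]}}

```text
time: 6.38
ee_pos: [0.6539, 0.0795, 0.1095]
eef_rot: [-0.172, 0.985, -0.0, 0.0]
ft_force: [1.7, 0.4, 1.4]
width: 0.0139
grip_force: 25.0
```

```bash
python3 loc.py; python3 - <<'E'
from h import *
c=shot('side');P=pts(c);C=(P-O);X=C@EX*1e3;Y=C@EY*1e3;Z=P[...,2]*1e3
for y0 in(-15,15):
  b=(abs(Y-y0)<5)&(X>50)&(X<96)&(Z>95)&(Z<145)
  if b.sum()>8: print('wire',y0,b.sum(),np.polyfit(X[b],Z[b],1),np.interp(0,[0],[0]), np.polyval(np.polyfit(X[b],Z[b],1),92))
E
```

```text
t 6.375 tcp ch [109.9  -0.4 109.5] F ch [ 1.76 -0.17  1.35] w 0.013868681890116728 grip 24.97557135298848
rot err deg [-0.    0.01  0.06]
wire -15 57 [ 0.23346346 98.416497  ] 0.0 119.89513555497948
wire 15 54 [ 0.24228555 97.52462835] 0.0 119.81489893512591
```

>>> {"api": "carry_out", "payload": {"moves": [[-0.07,0,0.13,0,0,0],[-0.065,0,0.14,0,0,0],[-0.06,0,0.14,0,0,0],[-0.05,0,0.145,0,0,0],[-0.04,0,0.145,0,0,0],[-0.035,0,0.15,0,0,0],[0,0,0,0,0,0]]}}

```text
time: 7.3
ee_pos: [0.6655, 0.0836, 0.0755]
eef_rot: [-0.171, 0.985, -0.0, -0.0]
ft_force: [0.3, 0.6, 0.6]
width: 0.0137
grip_force: 25.1
```

```bash
python3 loc.py
```

```text
t 7.3 tcp ch [122.2  -0.4  75.5] F ch [0.47 0.48 0.57] w 0.013659311155863463 grip 25.059555172920227
rot err deg [ 0.   -0.03  0.04]
```

>>> {"api": "carry_out", "payload": {"moves": [[-0.02,0,0.1,0,0,0],[-0.015,0,0.1,0,0,0],[-0.01,0,0.07,0,0,0],[0,0,0,0,0,0]]}}

```text
time: 7.8
ee_pos: [0.6674, 0.0843, 0.0651]
eef_rot: [-0.171, 0.985, 0.0, 0.0]
ft_force: [2.8, 1.6, 2.0]
width: 0.0137
grip_force: 25.0
```

>>> {"api": "carry_out", "payload": {"moves": [[0,0,0.05,0,0,0],[0,0,0,0,0,0]]}}

```text
time: 8.05
ee_pos: [0.6675, 0.0843, 0.0633]
eef_rot: [-0.171, 0.985, 0.0, 0.0]
ft_force: [2.3, 0.9, 1.2]
width: 0.0135
grip_force: 24.8
```

```bash
python3 loc.py;python3 - <<'E'
from h import *
c=shot('side');P=pts(c);C=(P-O);X=C@EX*1e3;Y=C@EY*1e3;Z=P[...,2]*1e3
for y0 in(-15,15):
  b=(abs(Y-y0)<5)&(X>20)&(X<60)&(Z>80)&(Z<120)
  if b.sum()>8: p=np.polyfit(X[b],Z[b],1);print('wire',y0,b.sum(),p,np.polyval(p,98))
E
```

```text
t 8.05 tcp ch [124.3  -0.4  63.3] F ch [2.44 0.07 1.16] w 0.013460508884283084 grip 24.83549326658249
rot err deg [0.   0.03 0.04]
wire -15 53 [ -0.35234764 110.39061021] 75.86054178052413
wire 15 21 [ -0.15414094 100.75909   ] 85.65327799693198
```

>>> {"api": "carry_out", "payload": {"moves": [[0,0,0.025,0,0,0],[0,0,0,0,0,0]]}}

```text
time: 8.35
ee_pos: [0.6675, 0.0842, 0.0623]
eef_rot: [-0.171, 0.985, 0.0, 0.0]
ft_force: [2.0, 1.3, 1.7]
width: 0.0137
grip_force: 24.8
```

>>> {"api": "carry_out", "payload": {"moves": [[0,0,0.025,0,0,0],[0,0,0,0,0,0]]}}

```text
time: 8.6
ee_pos: [0.6673, 0.0842, 0.0612]
eef_rot: [-0.171, 0.985, 0.0, 0.0]
ft_force: [2.2, 2.0, 0.7]
width: 0.0139
grip_force: 24.9
```

>>> {"api": "carry_out", "payload": {"moves": [[0,0,0.025,0,0,0],[0,0,0,0,0,0]]}}

```text
time: 8.85
ee_pos: [0.6672, 0.0842, 0.0601]
eef_rot: [-0.171, 0.985, 0.0, -0.0]
ft_force: [2.1, 1.5, 1.2]
width: 0.0135
grip_force: 24.7
```

>>> {"api": "carry_out", "payload": {"moves": [[0,0,0.025,0,0,0],[0,0,0,0,0,0]]}}

```text
time: 9.1
ee_pos: [0.6672, 0.0841, 0.0591]
eef_rot: [-0.171, 0.985, 0.0, -0.0]
ft_force: [2.3, 1.7, 1.0]
width: 0.0135
grip_force: 24.7
```

>>> {"api": "carry_out", "payload": {"moves": [[0,0,0.025,0,0,0],[0,0,0,0,0,0]]}}

```text
time: 9.35
ee_pos: [0.6672, 0.0841, 0.0581]
eef_rot: [-0.171, 0.985, 0.0, -0.0]
ft_force: [2.0, 1.8, 0.4]
width: 0.0135
grip_force: 24.8
```

>>> {"api": "carry_out", "payload": {"moves": [[0,0,0.02,0,0,0],[0,0,0,0,0,0]]}}

```text
time: 9.6
ee_pos: [0.6672, 0.0841, 0.0573]
eef_rot: [-0.171, 0.985, 0.0, -0.0]
ft_force: [2.0, 1.1, 0.4]
width: 0.0137
grip_force: 24.7
```

```bash
python3 loc.py; python3 - <<'E'
from h import *
c=shot('side');im=c['pixels'][:,:,::-1];np.savez('s4.npz',**c)
u,v=proj(c,wd([80,0,95]))[0];u,v=int(u),int(v);print(u,v, proj(c,wd([124,0,102])), proj(c,wd([124,-10,82])),proj(c,wd([98,0,78.4])),proj(c,wd([80,-9,89])))
cv2.imwrite('pics/s4.png',cv2.resize(im[v-55:v+45,u-75:u+75],None,fx=5,fy=5,interpolation=cv2.INTER_CUBIC))
E
```

```text
t 9.6 tcp ch [124.   -0.5  57.3] F ch [2.27 0.39 0.38] w 0.013658006650814526 grip 24.70217138528824
rot err deg [ 0.01 -0.01  0.04]
319 212 [[339.26563125 204.03559932]] [[341.31347531 214.93837389]] [[327.4001403  217.13970184]] [[322.13866034 217.07586329]]
```

View pics/s4.png

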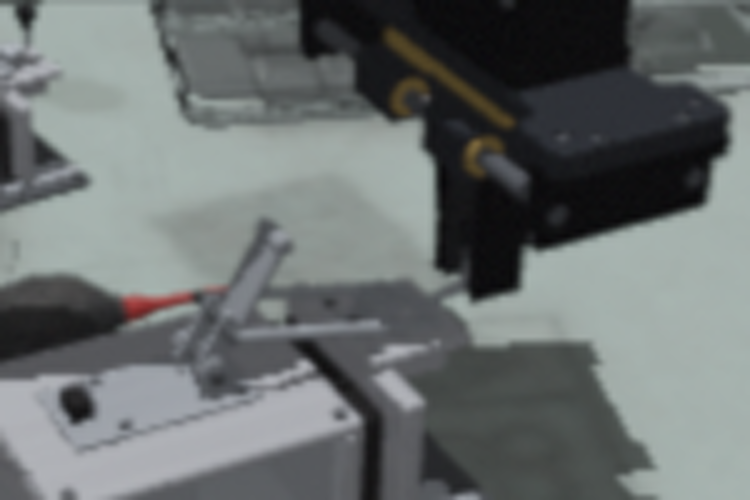

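The side view shows the loop lowered nearly flat, its near wire ending at crop (380,325). The stem is held at (450,290), with the lever still leaning open. Next I get the bar height from depth.

```bash
python3 - <<'E'
from h import *
c=dict(np.load('s4.npz'));P=pts(c);C=(P-O);X=C@EX*1e3;Y=C@EY*1e3;Z=P[...,2]*1e3
for u in range(292,336,3):
    v=None
    col=[(vv,X[vv,u],Y[vv,u],Z[vv,u]) for vv in range(205,232) if -22<Y[vv,u]<-8 and Z[vv,u]>72 and X[vv,u]>5]
    print(u,[(vv,int(x),int(y),int(z)) for vv,x,y,z in col][:8])
for n,a in(('near',proj(c,wd([98,-15,78.4]))),('far',proj(c,wd([98,15,78.4]))),('pin',proj(c,wd([8.9,-15,96.3])))):print(n,a)
E
```

```text
292 [(219, 13, -9, 104), (220, 14, -8, 101), (221, 12, -11, 101), (222, 13, -10, 98), (223, 9, -18, 101), (224, 9, -18, 99)]
295 [(214, 20, -8, 112), (215, 20, -8, 110), (216, 19, -9, 109), (217, 20, -9, 106), (223, 15, -18, 99), (224, 14, -19, 98)]
298 [(208, 26, -9, 124), (209, 26, -9, 122), (210, 25, -11, 121), (211, 25, -11, 119), (212, 25, -10, 117), (222, 23, -14, 97), (223, 21, -19, 98), (224, 20, -20, 97)]
301 [(205, 31, -11, 130), (206, 31, -10, 128), (207, 32, -10, 125), (222, 29, -16, 97), (223, 29, -16, 94), (224, 28, -18, 93)]
304 [(222, 35, -17, 95), (223, 35, -16, 92), (224, 33, -20, 93)]
307 [(222, 41, -18, 94), (223, 40, -18, 92)]
310 [(222, 49, -15, 90), (223, 47, -18, 90)]
313 [(221, 56, -14, 89), (222, 56, -15, 88), (223, 54, -18, 88)]
316 [(221, 62, -15, 88), (222, 61, -18, 88), (223, 61, -17, 85), (224, 66, -9, 77), (225, 65, -12, 76), (226, 64, -13, 75), (227, 62, -16, 75), (228, 63, -15, 72)]
319 [(218, 72, -9, 89), (219, 73, -8, 86), (220, 73, -8, 84), (221, 67, -17, 88), (222, 67, -18, 87), (223, 67, -19, 84), (224, 71, -12, 77), (225, 70, -15, 77)]
322 [(217, 79, -9, 89), (218, 79, -8, 86), (219, 79, -10, 85), (220, 78, -11, 84), (221, 75, -16, 86), (222, 75, -17, 83), (223, 80, -9, 75), (224, 76, -14, 77)]
325 [(217, 85, -11, 88), (221, 81, -17, 84), (222, 80, -19, 83), (223, 84, -12, 76), (224, 82, -16, 76), (225, 81, -18, 75)]
328 [(220, 90, -14, 82), (221, 88, -18, 82), (222, 87, -19, 81), (223, 89, -16, 76), (224, 88, -18, 76)]
331 [(220, 95, -17, 82), (221, 94, -18, 81), (222, 94, -19, 79), (223, 94, -18, 76), (224, 93, -21, 76)]
334 [(220, 105, -12, 76), (221, 104, -15, 76), (222, 100, -20, 78), (223, 99, -21, 76)]
near [[331.36722502 220.87949455]]
far [[323.54436546 213.50486423]]
pin [[290.97190222 224.57700749]]
```

>>> {"api": "carry_out", "payload": {"moves": [[0,0,0.025,0,0,0],[0,0,0,0,0,0]]}}

```text
time: 9.9
ee_pos: [0.6673, 0.0841, 0.0567]
eef_rot: [-0.171, 0.985, 0.0, 0.0]
ft_force: [0.6, 2.1, 2.8]
width: 0.0136
grip_force: 24.6
```

>>> {"api": "carry_out", "payload": {"moves": [[0,0,0.025,0,0,0],[0,0,0,0,0,0]]}}

```text
time: 10.15
ee_pos: [0.6674, 0.0841, 0.0564]
eef_rot: [-0.171, 0.985, 0.0, 0.0]
ft_force: [-2.8, 1.2, 10.3]
width: 0.0136
grip_force: 24.1
```

>>> {"api": "carry_out", "payload": {"moves": [[0,0,-0.02,0,0,0],[0.05,0,0,0,0,0],[0.05,0,0,0,0,0],[0,0,0,0,0,0]]}}

```text
time: 10.65
ee_pos: [0.6639, 0.0829, 0.0565]
eef_rot: [-0.171, 0.985, 0.0, 0.001]
ft_force: [4.7, 3.2, 3.0]
width: 0.0137
grip_force: 24.6
```

>>> {"api": "carry_out", "payload": {"moves": [[0.05,0,0,0,0,0],[0,0,0,0,0,0]]}}

```text
time: 10.9
ee_pos: [0.6615, 0.0821, 0.0562]
eef_rot: [-0.171, 0.985, 0.0, -0.0]
ft_force: [3.6, 1.3, 2.1]
width: 0.0135
grip_force: 24.5
```

```bash
python3 loc.py
```

```text
t 10.9 tcp ch [118.   -0.5  56.2] F ch [ 3.85 -0.01  2.13] w 0.013544889843129793 grip 24.544137194752693
rot err deg [ 0.   -0.    0.04]
```

>>> {"api": "carry_out", "payload": {"moves": [[0.04,0,0,0,0,0],[0,0,0,0,0,0]]}}

```text
time: 11.15
ee_pos: [0.66, 0.0815, 0.0562]
eef_rot: [-0.171, 0.985, 0.0, -0.0]
ft_force: [3.3, 1.3, 2.7]
width: 0.0139
grip_force: 24.5
```

>>> {"api": "carry_out", "payload": {"moves": [[0.03,0,0,0,0,0],[0,0,0,0,0,0]]}}

```text
time: 11.4
ee_pos: [0.6589, 0.0811, 0.0562]
eef_rot: [-0.171, 0.985, 0.0, -0.0]
ft_force: [2.9, 1.4, 2.7]
width: 0.0133
grip_force: 24.5
```

>>> {"api": "carry_out", "payload": {"moves": [[0.025,0,0,0,0,0],[0,0,0,0,0,0]]}}

```text
time: 11.65
ee_pos: [0.658, 0.0808, 0.0563]
eef_rot: [-0.171, 0.985, 0.0, -0.0]
ft_force: [3.2, 1.5, 3.2]
width: 0.0137
grip_force: 24.5
```

Chamber x is about 114.3 and the pull is loose at about 3.5 N. I'll continue in small steps.

>>> {"api": "carry_out", "payload": {"moves": [[0.025,0,0,0,0,0],[0,0,0,0,0,0]]}}

```text
time: 11.9
ee_pos: [0.6571, 0.0805, 0.0563]
eef_rot: [-0.171, 0.985, 0.0, 0.0]
ft_force: [3.4, 2.4, 3.2]
width: 0.0133
grip_force: 24.5
```

>>> {"api": "carry_out", "payload": {"moves": [[0.02,0,0,0,0,0],[0,0,0,0,0,0]]}}

```text
time: 12.15
ee_pos: [0.6564, 0.0803, 0.0563]
eef_rot: [-0.171, 0.985, 0.0, 0.0]
ft_force: [3.2, 1.7, 3.1]
width: 0.0132
grip_force: 24.4
```

>>> {"api": "carry_out", "payload": {"moves": [[0.02,0,0,0,0,0],[0,0,0,0,0,0]]}}

```text
time: 12.4
ee_pos: [0.6557, 0.08, 0.0564]
eef_rot: [-0.171, 0.985, 0.0, 0.0]
ft_force: [2.8, 2.5, 4.5]
width: 0.0134
grip_force: 24.4
```

```bash
python3 loc.py
```

```text
t 12.4 tcp ch [111.8  -0.5  56.4] F ch [3.5  1.45 4.54] w 0.013438234566686259 grip 24.410352408885956
rot err deg [0.01 0.02 0.04]
```

>>> {"api": "carry_out", "payload": {"moves": [[0.02,0,-0.005,0,0,0],[0,0,0,0,0,0]]}}

```text
time: 12.65
ee_pos: [0.6549, 0.0797, 0.0565]
eef_rot: [-0.171, 0.985, 0.0, 0.0]
ft_force: [3.9, 1.7, 4.1]
width: 0.0135
grip_force: 24.4
```

>>> {"api": "carry_out", "payload": {"moves": [[0.02,0,-0.005,0,0,0],[0,0,0,0,0,0]]}}

```text
time: 12.9
ee_pos: [0.6542, 0.0795, 0.0566]
eef_rot: [-0.171, 0.985, 0.0, 0.0]
ft_force: [5.7, 2.6, 3.6]
width: 0.0137
grip_force: 24.5
```

>>> {"api": "carry_out", "payload": {"moves": [[0.02,0,0,0,0,0],[0,0,0,0,0,0]]}}

```text
time: 13.15
ee_pos: [0.6537, 0.0793, 0.0567]
eef_rot: [-0.171, 0.985, 0.0, 0.0]
ft_force: [6.4, 2.4, 4.2]
width: 0.0135
grip_force: 24.5
```

```bash
python3 loc.py
```

```text
t 13.15 tcp ch [109.7  -0.5  56.7] F ch [6.82 0.13 4.24] w 0.01348832443000787 grip 24.52442206442356
rot err deg [-0.    0.05  0.05]
```

>>> {"api": "carry_out", "payload": {"moves": [[0.0125,0,0,0,0,0],[0,0,0,0,0,0]]}}

```text
time: 13.4
ee_pos: [0.6534, 0.0792, 0.0568]
eef_rot: [-0.171, 0.985, 0.0, 0.001]
ft_force: [6.8, 2.2, 2.9]
width: 0.0134
grip_force: 24.5
```

>>> {"api": "carry_out", "payload": {"moves": [[0.0075,0,0,0,0,0],[0,0,0,0,0,0]]}}

```text
time: 13.65
ee_pos: [0.6533, 0.0792, 0.0568]
eef_rot: [-0.171, 0.985, 0.0, 0.001]
ft_force: [7.0, 3.1, 2.8]
width: 0.0136
grip_force: 24.5
```

```bash
python3 loc.py
```

```text
t 13.65 tcp ch [109.2  -0.5  56.8] F ch [7.63 0.54 2.81] w 0.013628744898967964 grip 24.538595527410507
rot err deg [-0.01  0.09  0.05]
```

>>> {"api": "carry_out", "payload": {"moves": [[0.0125,0,0,0,0,0],[0,0,0,0,0,0]]}}

```text
time: 13.9
ee_pos: [0.6529, 0.079, 0.0569]
eef_rot: [-0.172, 0.985, 0.0, 0.001]
ft_force: [7.2, 4.0, 3.0]
width: 0.0136
grip_force: 24.5
```

```bash
python3 loc.py
```

```text
t 13.9 tcp ch [108.8  -0.5  56.9] F ch [8.19 1.37 3.02] w 0.013642818632482819 grip 24.53781969845295
rot err deg [-0.01  0.1   0.05]
```

>>> {"api": "carry_out", "payload": {"moves": [[0.0125,0,0,0,0,0],[0,0,0,0,0,0]]}}

```text
time: 14.15
ee_pos: [0.6526, 0.0789, 0.0569]
eef_rot: [-0.171, 0.985, 0.0, 0.001]
ft_force: [8.3, 3.4, 2.3]
width: 0.0136
grip_force: 24.5
```

```bash
python3 loc.py
```

```text
t 14.15 tcp ch [108.5  -0.5  56.9] F ch [8.96 0.46 2.31] w 0.013580306991840967 grip 24.537798911333084
rot err deg [-0.01  0.12  0.05]
```

>>> {"api": "carry_out", "payload": {"moves": [[0.01,0,0,0,0,0],[0,0,0,0,0,0]]}}

```text
time: 14.4
ee_pos: [0.6523, 0.0788, 0.057]
eef_rot: [-0.172, 0.985, 0.0, 0.001]
ft_force: [8.7, 3.5, 2.2]
width: 0.0135
grip_force: 24.5
```

```bash
python3 loc.py; python3 - <<'E'
from h import *
c=shot('side','s5');P=pts(c);C=(P-O);X=C@EX*1e3;Y=C@EY*1e3;Z=P[...,2]*1e3
b=(abs(Y)<10)&(X>-40)&(X<50)&(Z>105)&(Z<145);print('lever',b.sum(),[(int(z),round(float(np.median(X[b&(abs(Z-z)<4)])),1)) for z in range(108,144,6) if (b&(abs(Z-z)<4)).any()])
b=(Z>74)&(Z<79)&(abs(Y)<22)&(X>60)&(X<125);print('bracket',np.percentile(X[b],[2,98]))
im=c['pixels'][:,:,::-1];u,v=proj(c,wd([80,0,95]))[0];u,v=int(u),int(v)
cv2.imwrite('pics/s5.png',cv2.resize(im[v-55:v+45,u-75:u+75],None,fx=5,fy=5,interpolation=cv2.INTER_CUBIC))
E
```

```text
t 14.4 tcp ch [108.2  -0.5  57. ] F ch [9.35 0.41 2.15] w 0.013525467111721298 grip 24.538313001394272
rot err deg [-0.02  0.13  0.05]
lever 55 [(108, -6.8), (114, -9.1), (120, -11.4), (126, -12.7), (132, -16.9), (138, -17.2)]
bracket [ 60.93865224 103.99395158]
```

View pics/s5.png

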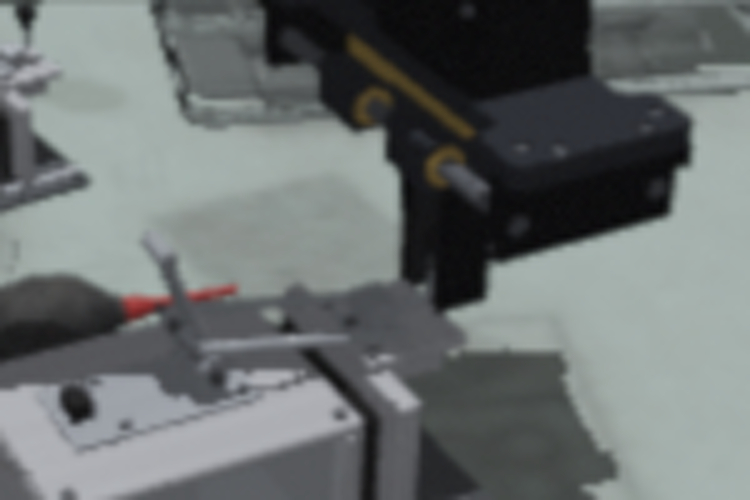

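The lever is now at about 1.23 rad, with its tip at crop (155,240). The loop runs flat to the hook, and the pull is about 5.8 N above loose. Time to release the knob and retreat upward.

>>> {"api": "carry_out", "payload": {"moves": [[0,0,0,0,0,0],[0,0,0,0,0,0],[0,0,0,0,0,0],[0,0,0,0,0,0]], "fingers": 40}}

```text
time: 14.95
ee_pos: [0.6508, 0.0782, 0.0563]
eef_rot: [-0.171, 0.985, -0.0, -0.001]
ft_force: [0.2, 0.3, -0.1]
width: 0.0385
grip_force: 0.0
```

>>> {"api": "carry_out", "payload": {"moves": [[0,0,-0.3,0,0,0],[0,0,-0.6,0,0,0],[0,0,-0.8,0,0,0],[0,0,-0.8,0,0,0],[0,0,0,0,0,0]]}}

```text
time: 15.58
ee_pos: [0.653, 0.0783, 0.1605]
eef_rot: [-0.171, 0.985, 0.0, 0.003]
ft_force: [0.4, 0.3, -0.0]
width: 0.0403
grip_force: 0.0
```

```bash
python3 loc.py; cat > lev.py <<'E'
from h import *
for n in('side','wrist'):
    c=shot(n);P=pts(c);C=(P-O);X=C@EX*1e3;Y=C@EY*1e3;Z=P[...,2]*1e3
    b=(abs(Y)<10)&(X>-60)&(X<50)&(Z>83)&(Z<145);print(n,'lever',b.sum(),[(int(z),round(float(np.median(X[b&(abs(Z-z)<3)])),1)) for z in range(85,146,6) if (b&(abs(Z-z)<3)).sum()>1],'xrange',np.percentile(X[b],[2,98]) if b.any() else 0)
    b=(Z>74)&(Z<79)&(abs(Y)<22)&(X>60)&(X<125);print('bracket',np.percentile(X[b],[2,98]))
    b=(Z>95)&(Z<135)&(abs(Y)<9)&(X>95)&(X<140);print('knob',b.sum(),np.median(X[b]),np.median(Y[b]),Z[b].max() if b.any() else 0)
E
python3 lev.py
```

```text
t 15.575 tcp ch [108.6  -1.2 160.5] F ch [ 0.53  0.17 -0.05] w 0.04029262502605599 grip 0.0
rot err deg [-0.04  0.31  0.02]
side lever 123 [(85, -4.7), (91, -6.6), (97, -8.0), (103, -6.1), (109, -4.4), (115, -5.7), (121, -7.3), (127, -8.3), (133, -9.5), (139, -10.3)] xrange [-47.94264786  -0.44002738]
bracket [ 62.56105033 106.45964274]
knob 56 106.65177600054518 -4.795197810804781 113.79984339279653
wrist lever 1065 [(85, 0.2), (91, 3.2), (97, 1.7), (103, 0.2), (109, -1.2), (115, -2.7), (121, -4.0), (127, -5.0), (133, -5.9), (139, -8.8)] xrange [-50.61557407   4.66846202]
bracket [ 62.95263059 106.28423544]
knob 291 107.35098023190598 0.15138910774444644 115.18354654730264
```

>>> {"api": "carry_out", "payload": {"moves": [[0.7,0.01,0,0,0,0],[0.7,0.01,0,0,0,0],[0.7,0.01,0,0,0,0],[0,0,0.5,0,0,0],[0,0,0.4,0,0,0],[0,0,0,0,0,0],[0,0,0,0,0,0]], "fingers": 0, "force": 15}}

```text
time: 16.55
ee_pos: [0.5721, 0.0512, 0.1207]
eef_rot: [-0.171, 0.985, -0.0, -0.0]
ft_force: [0.1, 0.3, 0.4]
width: 0.0003
grip_force: 0.0
```

```bash
python3 loc.py; python3 - <<'E'
from h import *
s=read_state();t=ch(s['ee_pos'])
for n in('side','wrist'):
    c=shot(n);P=pts(c);C=(P-O);X=C@EX*1e3;Y=C@EY*1e3;Z=P[...,2]*1e3
    k=(abs(X-t[0])<22)&(abs(Y)<40)&(Z>t[2]+5)&(Z<t[2]+70);print(n,k.sum(),np.sort(Z[k])[:40:4].round(),'X',np.percentile(X[k],[1,50,99]),'Y',np.percentile(Y[k],[1,99]))
    h,e=np.histogram(Z[k],np.arange(t[2],t[2]+70,5));print([(int(b),int(q)) for b,q in zip(e,h)])
    k&=(X>t[0]-15); k=(abs(Y)<30)&(X>5)&(X<50)&(Z>135)&(Z<t[2]+70);i=np.argsort(Z[k])[:6];print('low',X[k][i].round(),Y[k][i].round(),Z[k][i].round())
E
```

```text
t 16.55 tcp ch [ 23.3   0.5 120.7] F ch [0.25 0.27 0.43] w 0.00032804665131809323 grip 0.0
rot err deg [-0.01 -0.01  0.04]
side 269 [145. 148. 149. 149. 150. 150. 151. 151. 152. 153.] X [11.5646787  15.13015547 34.16058351] Y [-14.32608563   9.08995909]
[(120, 0), (125, 0), (130, 0), (135, 0), (140, 1), (145, 24), (150, 33), (155, 39), (160, 36), (165, 32), (170, 28), (175, 25), (180, 25)]
low [15. 31. 14. 13. 11. 20.] [  2.  -7.  -9.   2.  -9. -10.] [145. 146. 147. 148. 148. 148.]
wrist 1075 [146. 147. 147. 147. 148. 148. 148. 148. 148. 148.] X [11.33116631 13.11197543 30.2136517 ] Y [-7.83247729  9.46462619]
[(120, 0), (125, 0), (130, 0), (135, 0), (140, 0), (145, 89), (150, 116), (155, 118), (160, 151), (165, 146), (170, 138), (175, 113), (180, 132)]
low [14. 14. 13. 14. 14. 14.] [-0.  2. -8.  4. -1.  1.] [146. 146. 146. 147. 147. 147.]
```

>>> {"api": "carry_out", "payload": {"moves": [[0,-0.01,0.22,0,0,0],[0,0,0.2,0,0,0],[0.2,0,0,0,0,0],[0.2,0,0,0,0,0],[0.1,0,0,0,0,0],[0,0,0,0,0,0]]}}

```text
time: 17.4
ee_pos: [0.5531, 0.0441, 0.1043]
eef_rot: [-0.171, 0.985, 0.0, 0.0]
ft_force: [0.6, -0.1, -0.6]
width: 0.0004
grip_force: 0.3
```

>>> {"api": "carry_out", "payload": {"moves": [[0.1,0,0.02,0,0,0],[0.1,0,0.03,0,0,0],[0.1,0,0.03,0,0,0],[0.1,0,0.04,0,0,0],[0,0,0,0,0,0]]}}

```text
time: 18.02
ee_pos: [0.5376, 0.0386, 0.0988]
eef_rot: [-0.171, 0.985, 0.0, -0.0]
ft_force: [2.0, 1.6, 0.4]
width: 0.0003
grip_force: 0.9
```

```bash
python3 loc.py;python3 lev.py
```

```text
t 18.025 tcp ch [-13.4   0.3  98.8] F ch [2.39 0.86 0.4 ] w 0.0003030761549978999 grip 0.8992838666927128
rot err deg [ 0.02 -0.03  0.04]
side lever 171 [(85, -46.2), (91, -1.9), (97, -12.6), (103, -12.7), (109, -12.8), (115, -18.7), (121, -24.0), (127, -22.7), (133, -22.9), (139, -20.8), (145, -21.7)] xrange [-40.94141875  -1.40639938]
bracket [ 60.69490056 102.24118248]
knob 60 100.37530812095294 -4.5613712663460895 115.90673320669742
wrist lever 968 [(85, -50.8), (127, -24.1), (133, -29.2), (139, -23.6), (145, -23.6)] xrange [-50.25040248 -22.89371332]Traceback (most recent call last):
  File "lev.py", line 5, in <module>
    b=(Z>74)&(Z<79)&(abs(Y)<22)&(X>60)&(X<125);print('bracket',np.percentile(X[b],[2,98]))
                                                               ~~~~~~~~~~~~~^^^^^^^^^^^^^
    return _quantile_unchecked(
        a, q, axis, out, overwrite_input, method, keepdims, weights)
    return _ureduce(a,
                    func=_quantile_ureduce_func,
    ...<5 lines>...
                    overwrite_input=overwrite_input,
                    method=method)
    r = func(a, **kwargs)
    result = _quantile(arr,
                       quantiles=q,
    ...<2 lines>...
                       out=out,
                       weights=wgt)
    slices_having_nans = np.isnan(arr[-1, ...])
                                  ~~~^^^^^^^^^
IndexError: index -1 is out of bounds for axis 0 with size 0
```

The lever follows at 2.4 N and the cover is drawing in. I'll continue along the arc.

>>> {"api": "carry_out", "payload": {"moves": [[0.08,0,0.05,0,0,0],[0.08,0,0.06,0,0,0],[0.09,0,0.08,0,0,0],[0.085,0,0.09,0,0,0],[0,0,0,0,0,0]]}}

```text
time: 18.75
ee_pos: [0.5247, 0.0339, 0.0873]
eef_rot: [-0.171, 0.985, 0.0, -0.001]
ft_force: [0.8, 0.1, 0.7]
width: 0.0005
grip_force: 0.4
```

>>> {"api": "carry_out", "payload": {"moves": [[0.07,0,0.1,0,0,0],[0.065,0,0.1,0,0,0],[0,0,0,0,0,0]]}}

```text
time: 19.12
ee_pos: [0.5197, 0.0321, 0.0793]
eef_rot: [-0.171, 0.985, -0.0, -0.001]
ft_force: [-0.1, -0.5, 0.1]
width: 0.0006
grip_force: 0.0
```

```bash
python3 loc.py
```

```text
t 19.125 tcp ch [-32.5   0.2  79.3] F ch [-0.25 -0.45  0.1 ] w 0.0006048401052925849 grip 0.04902078057057224
rot err deg [ 0.01 -0.07  0.03]
```

```bash
sed -i "s/for n in('side','wrist')/for n in('side',)/" lev.py; python3 lev.py; python3 - <<'E'
from h import *
c=shot('side');P=pts(c);C=(P-O);X=C@EX*1e3;Y=C@EY*1e3;Z=P[...,2]*1e3
im=c['pixels'][:,:,::-1];u,v=proj(c,wd([0,0,95]))[0];u,v=int(u),int(v)
cv2.imwrite('pics/s6.png',cv2.resize(im[v-50:v+50,u-60:u+90],None,fx=5,fy=5,interpolation=cv2.INTER_CUBIC))
for y0 in (-15,15):
    for x in range(-24,90,8):
        k=(abs(Y-y0)<5)&(abs(X-x)<4)&(Z>76)&(Z<125);print(y0,x,k.sum(),round(float(Z[k].max())) if k.any() else '')
E
```

```text
side lever 266 [(85, -8.2), (91, -8.8), (97, -22.5), (103, -42.2), (109, -45.3), (115, -39.0), (121, -42.8), (127, -43.2), (133, -42.7), (139, -43.3), (145, -42.0)] xrange [-52.82647591   3.21111189]
bracket [61.75159995 98.65505384]
knob 28 97.6370335057195 -6.729107537353878 117.69875869184759
-15 -24 21 121
-15 -16 18 94
-15 -8 16 91
-15 0 27 90
-15 8 9 87
-15 16 10 87
-15 24 9 86
-15 32 11 85
-15 40 10 85
-15 48 8 83
-15 56 11 83
-15 64 20 89
-15 72 18 89
-15 80 11 88
-15 88 10 79
15 -24 0 
15 -16 0 
15 -8 3 88
15 0 4 89
15 8 8 86
15 16 7 87
15 24 10 85
15 32 9 86
15 40 8 85
15 48 8 84
15 56 12 84
15 64 11 83
15 72 0 
15 80 0 
15 88 4 78
```

View pics/s6.png

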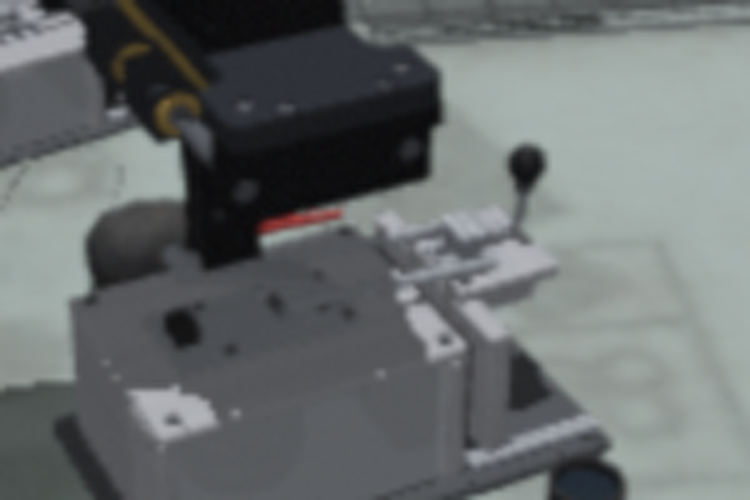

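Crop view: the loop is still over the hook, the cover is drawn in about 8 mm, and the lever is at about 0.45 rad with its tip showing at (180,260) beside the finger. I'll keep pressing slowly.

>>> {"api": "carry_out", "payload": {"moves": [[0.045,0,0.07,0,0,0],[0.03,0,0.07,0,0,0],[0.02,0,0.07,0,0,0],[0,0,0,0,0,0]]}}

```text
time: 19.73
ee_pos: [0.5164, 0.0309, 0.071]
eef_rot: [-0.171, 0.985, 0.0, -0.0]
ft_force: [-0.3, -0.4, 1.2]
width: 0.0005
grip_force: 0.0
```

>>> {"api": "carry_out", "payload": {"moves": [[0.02,0,0.05,0,0,0],[0.02,0,0.05,0,0,0],[0,0,0,0,0,0]]}}

```text
time: 20.1
ee_pos: [0.515, 0.0304, 0.0672]
eef_rot: [-0.171, 0.985, 0.0, -0.0]
ft_force: [0.0, 0.1, 0.2]
width: 0.0006
grip_force: 0.0
```

```bash
python3 loc.py;python3 lev.py
```

```text
t 20.1 tcp ch [-37.4   0.2  67.2] F ch [0.05 0.06 0.18] w 0.0006291733838884729 grip 0.0
rot err deg [ 0.01 -0.03  0.03]
side lever 263 [(85, -4.5), (91, -23.5), (97, -47.4), (103, -46.6), (109, -46.9), (115, -47.4), (121, -47.6), (127, -47.6), (133, -47.5), (139, -48.5)] xrange [-56.58936402   2.01241317]
bracket [61.55540687 98.84257466]
knob 19 96.90330557062971 -4.898947117925551 118.55746550988545
```

>>> {"api": "carry_out", "payload": {"moves": [[0.01,0,0.05,0,0,0],[0,0,0.04,0,0,0],[0,0,0,0,0,0]]}}

```text
time: 20.52
ee_pos: [0.5148, 0.0304, 0.0636]
eef_rot: [-0.171, 0.985, 0.0, -0.0]
ft_force: [0.2, -0.2, -0.2]
width: 0.0006
grip_force: 0.0
```

>>> {"api": "carry_out", "payload": {"moves": [[0,0,0.03,0,0,0],[0,0,0,0,0,0]]}}

```text
time: 20.78
ee_pos: [0.5149, 0.0304, 0.0626]
eef_rot: [-0.171, 0.985, 0.0, -0.0]
ft_force: [-0.2, 0.4, 0.7]
width: 0.0007
grip_force: 0.0
```

>>> {"api": "carry_out", "payload": {"moves": [[0,0,0.025,0,0,0],[0,0,0,0,0,0]]}}

```text
time: 21.02
ee_pos: [0.515, 0.0304, 0.0618]
eef_rot: [-0.171, 0.985, 0.0, 0.0]
ft_force: [-0.6, -1.3, 2.5]
width: 0.0003
grip_force: 1.1
```

>>> {"api": "carry_out", "payload": {"moves": [[0,0,0.0125,0,0,0],[0,0,0,0,0,0]]}}

```text
time: 21.28
ee_pos: [0.515, 0.0303, 0.0616]
eef_rot: [-0.171, 0.985, 0.0, 0.0]
ft_force: [-2.8, -0.1, 8.0]
width: 0.0004
grip_force: 4.0
```

>>> {"api": "carry_out", "payload": {"moves": [[0,0,-0.3,0,0,0],[0,0,-0.9,0,0,0],[0.2,0,-1,0,0,0],[0.4,0,-1,0,0,0],[0,0,-0.8,0,0,0],[0,0,0,0,0,0]]}}

```text
time: 22.02
ee_pos: [0.4936, 0.0222, 0.224]
eef_rot: [-0.171, 0.985, 0.0, 0.003]
ft_force: [0.5, 0.2, -0.4]
width: 0.001
grip_force: 0.0
```

```bash
python3 loc.py; python3 - <<'E'
from h import *
for n in('side','top','wrist'):
    c=shot(n,n+'9');P=pts(c);C=(P-O);X=C@EX*1e3;Y=C@EY*1e3;Z=P[...,2]*1e3
    print(n)
    for x in range(-60,0,8):
        k=(abs(Y)<8)&(abs(X-x)<3)&(Z>72)&(Z<130)
        if k.any(): print('  lever',x,k.sum(),np.median(Z[k]).round(1),Z[k].max().round(1))
    for x in(0,20,40,60,80,88,96):
        k=(abs(abs(Y)-15)<4)&(abs(X-x)<4)&(Z>73)&(Z<130)
        if k.any(): print('  wire',x,Z[k].max().round(1),end='')
    b=(Z>74)&(Z<79)&(abs(Y)<22)&(X>50)&(X<125);print('\n bracket',np.percentile(X[b],[2,98]) if b.any() else '')
    k=(abs(Y)<9)&(X>80)&(X<125)&(Z>100)&(Z<135);print(' knob',k.sum(),np.median(X[k]),Z[k].max() if k.any() else '')
E
```

```text
t 22.025 tcp ch [-6.03e+01 -2.00e-01  2.24e+02] F ch [ 0.53 -0.01 -0.45] w 0.0009643274677493696 grip 0.0
rot err deg [0.   0.29 0.02]
side
  lever -60 15 73.9 89.7
  lever -52 24 87.4 90.7
  lever -44 20 87.3 89.1
  lever -36 28 86.3 88.5
  lever -28 26 86.8 88.8
  lever -20 25 86.2 88.3
  lever -12 13 87.7 89.6
  lever -4 14 87.3 89.6
  wire 0 88.8  wire 20 82.0  wire 40 82.6  wire 60 81.7  wire 80 77.2  wire 88 77.9  wire 96 78.2
 bracket [54.92402362 99.19854343]
 knob 57 92.40318881256222 119.19449951293798
top
  lever -12 11 88.2 91.5
  lever -4 22 86.4 90.4
  wire 0 86.1  wire 20 86.6  wire 40 83.9  wire 60 85.6  wire 80 84.7  wire 88 79.5  wire 96 79.8
 bracket [55.97900709 99.6198488 ]
 knob 61 94.90888658256785 121.27529613077725
wrist
  lever -60 56 85.8 90.2
  lever -52 70 88.8 90.2
  lever -44 70 87.6 89.0
  lever -36 72 87.5 89.4
  lever -28 69 87.5 89.2
  lever -20 68 87.3 89.7
  lever -12 69 87.5 89.1
  lever -4 23 87.2 88.5
  wire 0 73.8
 bracket 
 knob 94 90.55731971266613 120.58502351377837
```

The lever lies flat at z=87 (home), the loop is still hooked and the cover is in by about 8 mm. Nothing is touching, so I'm handing it in.

```bash
python3 -c "
from bench import r
print(r.close_job())"
```

```text
the job is handed in; nothing more can be done
None
```

The draw latch is closed and the job handed in at about 22 s: the loop is hooked on the keeper, the cover is drawn in about 8 mm, the lever lies flat and home, and the lens barrel, loupe and air blower were never approached.

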